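# Clamp the glass jar and stop at the torque clutch's slip

## Robot

A 6-joint arm with a two-finger parallel gripper is mounted at the origin on the work surface. World frame = base frame: x ahead of the robot, y to its left, z up, the work surface at z = 0. Lengths are in mm, angles in rad, forces in N, time in s.
With the tool pointing down it reaches from about 300 to 775 mm from the base axis. Payload 14.6 kg.
Tool frame: the origin (TCP) lies at the very end of the fingers, on their centre line; the grasp point (between the pads) lies 19 mm behind it; z points along the fingers, y is the line along which they close (so a half turn about z gives the same grasp; the last joint's range is limited). The gripper opens to 94 mm and grips with 3 to 60 N. Pads are 16 mm wide; open, the fingers measure 119 mm over their backs; the gripper's body (75 mm by 177 mm) begins 78 mm behind the grasp point.
Start: joints at [-1.214, 0.3, 1.521, -0, 1.321, -0.067], TCP at [226.167, -501.336, 205.446] pointing down, gripper open.
Joint ranges: [-3.03, 3.03], [-0.79, 2.21], [0.23, 2.52], [-1.04, 4.18], [0, 3.07], [-2.55, 2.55]. Speed limits (rad/s): [2.22, 2.22, 2.57, 3.14, 3.14, 3.14].

## Interface

Orientations are given as [roll, pitch, yaw] about the fixed x, y, z axes, in that order (R = Rz(yaw) Ry(pitch) Rx(roll)).
In Python, from cell import manip gives the robot as it stands.
- The arm moves only by the tool servo_tool, never from a script. Its argument "motion" is a list that holds one entry, the list of rows, each a list of 7 numbers: the shift along the world's x, y, z as a fraction of full scale, then the turn, a rotation vector about the world's x, y, z as a fraction of full scale, then the closure, from 0 (fully open) to 1 (shut). In form: [[[x, y, z, rx, ry, rz, gripper], ...]]. A call has 1 to 10 rows; each row is the pose to reach, as a shift and turn from the pose commanded when the call began, turning the shorter way round; what a row does not reach only later rows make up. Full scale, the value 1, is 0.5 m for a shift and pi rad for a turn. A row lasts 1/10 s, in which the tool goes at most 50 mm and 8.59 degrees, less where a joint would pass 70% of its speed; a pose out of reach is approached as far as the arm can. A call with a number of a shift or a turn outside -1 to 1 is refused whole. A call with a gripper value outside its range is refused whole. The fingers move at their own pace and stop on an object; "newtons" is the grip in N (left out, the last holds). Time passes only in rows, so rows that repeat a pose let the fingers close. It gives the time, the measured TCP pose, the force, the opening and the grip force at its end, in the units of the state.
- manip.read_state(): the state, without advancing time (a new reading comes with each control period).
- manip.camera(name): name is "scene" or "top"; returns a dict with "frame" (420x560x3 uint8, red, green, blue), "range_z" (420x560 float32, mm along the optical axis (not along the pixel's ray), 0 where there is no reading), "vfov" (degrees; the focal length in pixels is half the picture's height over the tangent of half this angle, whatever the lens; pixels are square), "cx", "cy" (the principal point, pixels), "cam_to_world" (4x4, takes a point from camera to world coordinates). Camera axes: x right, y down, z forward; pixel columns grow to the right and rows downward; lengths in mm; the calibration is good to about 2 mm. A picture is of the moment at which its call begins.
- manip.sign_off(): hands the job in; it is judged then, once.
The state is a dict: "clock": time; "joints": joint angles; "qd": joint speeds; "effort": joint torques, N m; "eef_pos": TCP position; "eef_rot": TCP orientation; "wrist_force": force on the tool from outside, world axes, zero at the start; "moment": the same for the moment, N m; "finger_gap": finger opening in mm; "finger_force": force on a finger pad.
Only numpy, scipy, OpenCV 4.12 (cv2) and the standard library are available. Lean on these libraries where they do the work, as an engineer would, in place of code of your own. Each camera call takes 0.05 s, during which the arm holds its last target. There are 200 camera calls.

## Task

Pick up the small glass jar and stand it upright on the jar clamp's base plate, in the gap between the moving jaw and the V-shaped rest, and let go of it. Then turn the clamp's yellow handle clockwise (seen from above) until its torque clutch slips, and stop right there - turned on past that short slip the clutch locks and the glass is crushed - and let go, leaving the jar gripped and upright. Handle the glass gently and leave the other things on the bench where they are.

Things in the scene. Friction and masses are not known exactly. Their poses are not given: they have to be found in the camera images.
- jar: Small clear glass jar with a round aluminium lid, loose, 0.13 to 0.25 kg; body 50 mm diameter up to 60 mm height, then a shoulder, lid 45 mm diameter from 74 to 90 mm height (its top). Origin: centre of its underside; z up. Grip it with no more than 25 N a finger.
- clamp: Jar clamp fixed to the bench; place and yaw (within 20 degrees) vary. Steel base plate 90 x 240 x 6 mm, origin under its centre; its y axis is the clamping direction. At y -110 to -10 mm a blue gearbox, 70 mm wide, 60 mm high; handle axis at y -60 mm. At the +y end a fixed V-shaped rubber rest opening to -y, top 46 mm high, 54 mm wide. Between jaw and rest the sides are open.
- seat (a point): Point on top of the clamp's base plate (6 mm above the bench) in the middle of the gap for the jar; axes as the clamp's. The gap is 62 mm for the 50 mm jar: a jar centred here has 6 mm free each way along y, until the jaw slides it into the V.
- jaw: Moving jaw, steel block with rubber face, 44 mm wide, top 46 mm above the bench. Its origin starts at the clamp's origin and shifts along the clamp's +y as the handle turns clockwise, 12 mm per radian. Its pressing face lies at y = +29 mm in its own frame.
- handle: Yellow bar handle on the gearbox, 64 mm long (own x), 16 mm wide (own y), turning about the vertical. Origin on its axis 80 mm above the bench; the bar spans 82 to 106 mm above the bench, above a steel collar of 44 mm diameter (top 72 mm above the bench). Start angle arbitrary. The turn may need a second grasp; let go, the handle stays and the gearbox keeps its hold on the jar.
- clutch (a point): Clutch, on the handle's axis below the bar. Clockwise, the handle first runs almost freely through a hidden play of 0 to 1 rad (different each time, not seen in its angle), then drives the jaw at 0.12 N m for about 1 rad until the jar is pinched, then the clutch slips at about 0.30 N m. It slips 0.5 rad so, then locks and the pinch shoots up. Holding still shows a bit less torque than turning.
- tier_low: Lower of two stacked open round steel tiffin tiers, 110 mm diameter, 50 mm tall; origin: centre of underside. Leave alone.
- tier_top: Upper of the two stacked tiffin tiers, same size. Leave alone.
- tier_single: Third tiffin tier, standing by itself, same size. Leave alone.
- case: White mouthguard case with blue press-button clasp, 62 x 85 x 27 mm; origin: centre of underside. Leave alone.
- carabiner: Aluminium carabiner lying flat, about 100 x 60 x 10 mm, red gate. Leave alone.
- grip_ring: Red silicone grip ring lying flat, 72 mm outside, 52 mm inside diameter, 14 mm thick. Leave alone.
There are look-alikes about, which are no part of the job. What is shaped like the jar but green or pink is not meant.

How it is judged (in metres and radians):
On the way, in this order (a step that is already met when the one before it is completed fails the run):
1. the jar stands upright on the clamp's plate between jaw and rest, let go (x of jar in the frame of seat between -0.014 and 0.014 m and y of jar in the frame of seat between -0.01 and 0.01 m and z of jar in the frame of seat below 0.003 m and angle between jar's own z axis and vertical below 0.08 rad and contact force between the fingers and jar below 0.2 N and contact force between jaw and jar below 8 N), for 0.2 s.
2. the handle is turned until the clutch slips: the jaw pinches the jar with more than 12 N, nothing else holding the jar (x of jar in the frame of seat between -0.008 and 0.008 m and y of jar in the frame of seat between -0.01 and 0.01 m and z of jar in the frame of seat below 0.003 m and angle between jar's own z axis and vertical below 0.08 rad and contact force between the fingers and jar below 0.2 N and contact force between jaw and jar above 12 N), for 0.2 s.
At the end, for the whole second after the job is handed in: The jar stands upright (within 0.08 rad) on the clamp's plate (within 3 mm of it), within 8 mm of the seat across and 10 mm along the clamping direction, at rest, pinched by the jaw (over 4 N) against the V rest, after the clutch had slipped (pinch over 12 N for 0.2 s) (x of jar in the frame of seat between -0.008 and 0.008 m and y of jar in the frame of seat between -0.01 and 0.01 m and z of jar in the frame of seat below 0.003 m and angle between jar's own z axis and vertical below 0.08 rad and contact force between jaw and jar above 4 N and contact force between clamp and jar above 2 N and linear speed of jar below 0.01 m/s); the robot touches nothing.
It fails at once if the handle is driven on past the slip so that the clutch locks: the jaw pinches the jar with more than 24 N (contact force between jaw and jar above 24 N).
It fails at once if the glass jar is squeezed by the fingers with more than 60 N (contact force between the fingers and jar above 60 N).
It fails at once if the jar is tipped over (angle between jar's own z axis and vertical above 0.6 rad).
It fails at once if another thing on the bench is pushed more than 30 mm (distance of any of tier_low, tier_top, tier_single, case, carabiner, grip_ring from where it was at the start of the episode above 0.03 m).
It also fails if it takes over 72 s, if anything falls off the work surface, if the arm or the gripper's body presses on something with over 40 N, if the wrist force passes 120 N, or if a joint passes its speed limit or range.

## Working session

There is one attempt and no reset: what is moved stays moved. The work goes in short steps, Python scripts to look and compute and a tool call to move; the robot and the scene stay as the last step left them, time stands still between calls to the robot, and variables do not carry over. Pictures are saved under pics/ and viewed, at most 10 in all, crops included, and the job is handed in when it is done.

Besides the shell and the picture viewer there is one more tool, called after "Call:" as name(argument=value, ...), one argument or row to a line, values as JSON. servo_tool: Moves the arm, as the interface text tells. Its arguments: {"type":"object","properties":{"motion":{"type":"array"},"newtons":{"type":"number"}},"required":["motion"]}

```bash
mkdir -p pics && cat > h.py <<'E'
import numpy as np, cv2
from cell import manip
def cam(n):
    c=manip.camera(n); c['f']=c['frame'].shape[0]/2/np.tan(np.radians(c['vfov'])/2); return c
def pts(c):
    z=c['range_z'].astype(float); v,u=np.mgrid[:z.shape[0],:z.shape[1]]
    P=np.stack([(u-c['cx'])/c['f']*z,(v-c['cy'])/c['f']*z,z],-1)
    M=np.array(c['cam_to_world']); return P@M[:3,:3].T+M[:3,3]
def ray(c,u,v,h):
    M=np.array(c['cam_to_world']); d=M[:3,:3]@np.array([(u-c['cx'])/c['f'],(v-c['cy'])/c['f'],1.]); o=M[:3,3]
    return o+d*(h-o[2])/d[2]
def save(c,n): cv2.imwrite('pics/'+n,cv2.cvtColor(c['frame'],cv2.COLOR_RGB2BGR))
E
python3 - <<'E'
from h import *
for n in('scene','top'):
    c=cam(n); save(c,n+'0.png'); print(n,c['f'],c['cx'],c['cy'],np.round(c['cam_to_world'],3).tolist())
print(manip.read_state())
E
```

```text
scene 402.7473382760003 277.11049955576533 209.76968359280377 [[0.269, 0.764, -0.586, 1145.895], [0.963, -0.211, 0.166, -135.975], [0.003, -0.609, -0.793, 845.439], [0.0, 0.0, 0.0, 1.0]]
top 409.1157852507191 273.9665351386061 215.14560228040585 [[0.022, -0.983, 0.184, 406.163], [-1.0, -0.022, -0.001, 18.099], [0.005, -0.184, -0.983, 959.517], [0.0, 0.0, 0.0, 1.0]]
{'clock': 0.1, 'joints': array([-1.21359158e+00,  3.00408686e-01,  1.52151432e+00, -3.10862524e-05,
        1.32070057e+00, -6.65787426e-02]), 'qd': array([ 0.00246365, -0.0015038 , -0.00074797, -0.00023591, -0.00151809,
       -0.00102142]), 'effort': array([-1.09385746e-03, -5.32650983e+01, -3.53287089e+01,  7.08416943e-02,
        2.34944432e-02, -6.03527656e-05]), 'eef_pos': array([ 226.0849682 , -501.12611923,  204.94880888]), 'eef_rot': array([-3.14056202e+00, -3.85420725e-05,  4.23791182e-01]), 'wrist_force': array([ 0.05227847, -0.19344386,  0.50829412]), 'moment': array([-0.01597702,  0.04358099,  0.00308965]), 'finger_force': 0.0, 'finger_gap': 93.87836642981019}
```

View pics/scene0.png

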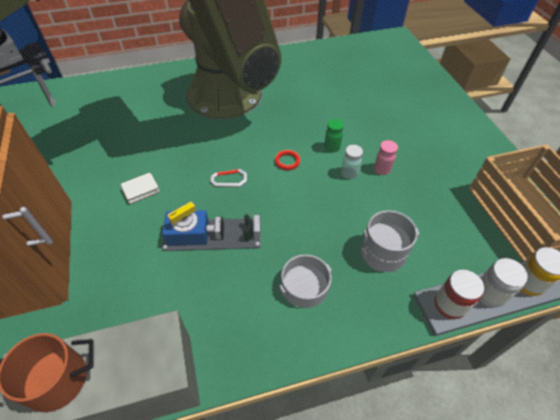

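View pics/top0.png

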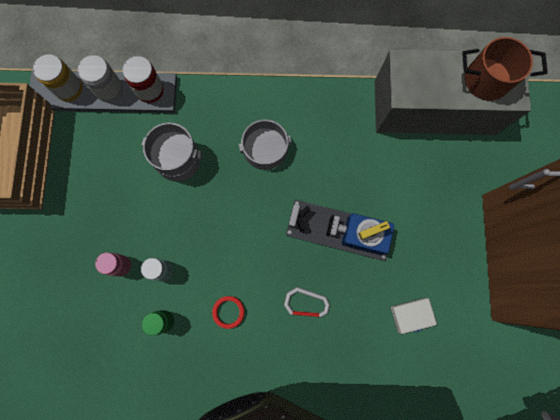

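The candidates shaped like the jar are:
- clear body with aluminium lid: scene (352,162), top (155,270)
- green: scene (334,135), top (155,323)
- pink: scene (386,157), top (112,264)

The clear one fits the description. I'll measure it and confirm it in a crop. The clamp is at scene (210,230), top (340,230).

```bash
python3 - <<'E'
from h import *
t=cam('top'); s=cam('scene')
def hsv(c): return cv2.cvtColor(c['frame'],cv2.COLOR_RGB2HSV)
def big(m,box):
    k=np.zeros_like(m);u0,v0,u1,v1=box;k[v0:v1,u0:u1]=m[v0:v1,u0:u1]
    cs=cv2.findContours(k,cv2.RETR_EXTERNAL,cv2.CHAIN_APPROX_NONE)[0]
    return max(cs,key=cv2.contourArea)
def rect(c,con,h):
    w=np.array([ray(c,u,v,h)[:2] for u,v in con[:,0,:]],np.float32)
    return cv2.minAreaRect(w)
for n,c,yb,bb,jb in(('top',t,(340,210,400,250),(335,200,400,260),(135,255,170,285)),('scene',s,(160,195,205,230),(160,195,215,250),(340,144,365,165))):
    H=hsv(c); P=pts(c)
    y=big(cv2.inRange(H,(20,120,100),(35,255,255)),yb); print(n,'yellow',rect(c,y,106))
    b=cv2.inRange(H,(100,120,40),(130,255,255))
    q=P[(b>0)]; q=q[(abs(q[:,2]-60)<5)&(q[:,1]<300)&(q[:,0]>300)]; 
    print('blue top',len(q),cv2.minAreaRect(q[:,:2].astype(np.float32)))
    lid=big(cv2.inRange(H,(0,0,140),(180,60,255)),jb); print('lid',cv2.boundingRect(lid),rect(c,lid,90))
    u0,v0,u1,v1=jb; q=P[v0:v1,u0:u1].reshape(-1,3); q=q[abs(q[:,2]-88)<6]; print('lid depth',len(q),q.mean(0),q.min(0),q.max(0))
P=pts(t)
# things above 3cm near jar
for nm,(u,v) in dict(pink=(109,262),green=(153,322),plate=(385,258),plate2=(289,233),plate3=(298,203)).items(): print(nm,P[v,u])
# plate: dark pixels z 3..12
m=(abs(P[...,2]-6)<3); Hs=hsv(t); m&=(Hs[...,1]<90); m[:195]=0;m[265:]=0;m[:,:280]=0;m[:,400:]=0
m=cv2.morphologyEx(m.astype(np.uint8),cv2.MORPH_OPEN,np.ones((2,2))); q=P[m>0]; print('plate',len(q),cv2.minAreaRect(q[:,:2].astype(np.float32)))
m=(abs(P[...,2]-46)<5); m[:195]=0;m[265:]=0;m[:,:280]=0;m[:,350:]=0
q=P[m]; np.save('q46',q); print('46',len(q)); 
a=cv2.resize(cv2.cvtColor(t['frame'],cv2.COLOR_RGB2BGR)[190:270,270:410],None,fx=5,fy=5,interpolation=cv2.INTER_CUBIC)
b=cv2.resize(cv2.cvtColor(s['frame'],cv2.COLOR_RGB2BGR)[110:190,310:410],None,fx=3,fy=3)
im=np.zeros((400+b.shape[0]-60,700,3),np.uint8); im=np.zeros((600,700,3),np.uint8); im[:400]=a; im[400:600,:300]=b[20:220]
cv2.imwrite('pics/crop1.png',im)
E
```

```text
top yellow ((539.6626586914062, -194.81967163085938), (15.608421325683594, 63.62301254272461), 22.942237854003906)
blue top 695 ((539.5526733398438, -194.38009643554688), (100.55084228515625, 70.08304595947266), 76.51738739013672)
lid (141, 258, 21, 21) ((450.0256042480469, 274.289794921875), (41.88908767700195, 42.444332122802734), 1.2605211734771729)
lid depth 359 [448.28817704 273.25123714  90.9125633 ] [426.81915185 251.73384925  82.2063789 ] [471.0024469  296.17850214  93.96004214]
scene yellow ((547.0247192382812, -194.53439331054688), (31.167909622192383, 65.12428283691406), 24.347639083862305)
blue top 455 ((541.3887939453125, -194.89871215820312), (99.61585998535156, 71.53970336914062), 76.44843292236328)
lid (345, 144, 18, 13) ((447.69110107421875, 272.89813232421875), (46.356231689453125, 45.63405227661133), 74.59587097167969)
lid depth 185 [453.66375965 271.73919612  90.50364347] [428.00862582 251.42950477  82.46340202] [473.4388909  295.39597442  93.81883537]
pink [460.44323511 363.11330398  91.99001108]
green [339.83080961 261.42691901  91.09023313]
plate [ 488.83854844 -242.10309638    9.76404859]
plate2 [541.88962779 -18.45805483  13.21874493]
plate3 [615.23274096 -39.02695827   7.70468111]
plate 1252 ((485.91131591796875, -124.02531433105469), (238.21067810058594, 222.46783447265625), 76.25487518310547)
46 414
```

View pics/crop1.png

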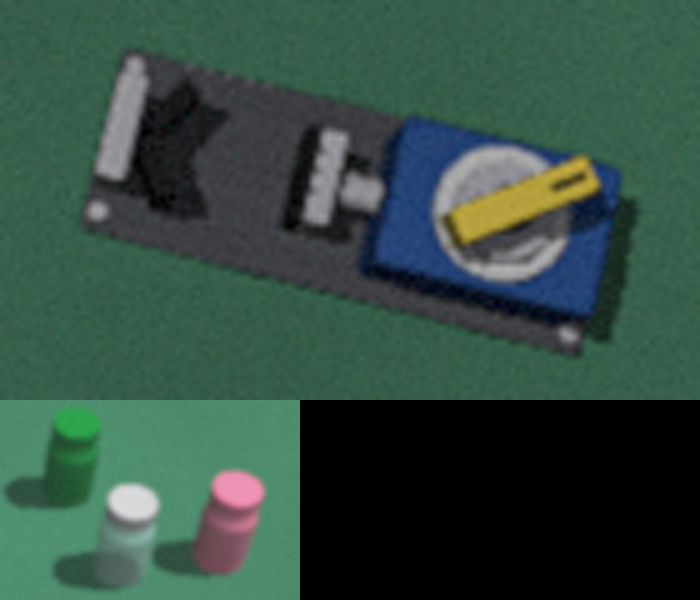

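The crop confirms it: the clear jar with the grey lid, at about (449, 273), is the one meant. The handle bar lies at 113° and the clamp yaw is about -13.5°. I'll check the seat against the jaw and rest while the arm starts over.

```bash
python3 - <<'E'
from h import *
q=np.load('q46.npy'); y=np.array([np.cos(np.radians(76.5)),np.sin(np.radians(76.5))]); x=np.array([y[1],-y[0]])
g=np.array([540.2,-194.5]); Y=(q[:,:2]-g)@y-60; X=(q[:,:2]-g)@x
h=np.histogram(Y,np.arange(0,130,5)); print(h[0]); 
for a,b in((5,45),(60,130)):
    m=(Y>a)&(Y<b); print(X[m].min(),X[m].max(),Y[m].min(),Y[m].max())
print('seat',g+120*y)
E
```

```text
[ 1  0 30 42 42 38  0  0  0  0  0  0  0  0  0  0  8 30 39 30  6 44 46 34
  0]
-23.251723397683627 21.576240229263444 10.86492377351854 29.100366406687485
-29.298519949429316 26.257072880043825 81.76905316470086 118.86031542953663
seat [568.21344366 -77.81560955]
```

Call:
servo_tool(
  motion=[
    [[0.224, 0.774, 0, 0, 0, 0.29, 0.2], [0.224, 0.774, 0, 0, 0, 0.29, 0.2], [0.224, 0.774, 0, 0, 0, 0.29, 0.2], [0.224, 0.774, 0, 0, 0, 0.29, 0.2], [0.224, 0.774, 0, 0, 0, 0.29, 0.2], [0.224, 0.774, 0, 0, 0, 0.29, 0.2], [0.224, 0.774, 0, 0, 0, 0.29, 0.2], [0.224, 0.774, 0, 0, 0, 0.29, 0.2], [0.224, 0.774, 0, 0, 0, 0.29, 0.2], [0.224, 0.774, 0, 0, 0, 0.29, 0.2]],
  ],
)

```text
clock: 1.2
eef_pos: [338.4, -113.5, 205.5]
eef_rot: [3.141, 0.0, 1.338]
wrist_force: [0.5, -0.3, 0.1]
finger_gap: 75.4
finger_force: 0.0
```

Call:
servo_tool(
  motion=[
    [[0.223, 0.774, 0, 0, 0, 0, 0.2], [0.223, 0.774, 0, 0, 0, 0, 0.2], [0.223, 0.774, 0, 0, 0, 0, 0.2], [0.223, 0.774, 0, 0, 0, 0, 0.2], [0.223, 0.774, 0, 0, 0, 0, 0.2], [0.223, 0.774, 0, 0, 0, 0, 0.2], [0.223, 0.774, 0, 0, 0, 0, 0.2], [0.223, 0.774, 0, 0, 0, 0, 0.2], [0.223, 0.774, 0, 0, 0, 0, 0.2], [0.223, 0.774, 0, 0, 0, 0, 0.2]],
  ],
)

```text
clock: 2.2
eef_pos: [450.4, 271.7, 204.5]
eef_rot: [-3.14, 0.001, 1.334]
wrist_force: [-0.4, -0.0, -0.7]
finger_gap: 75.1
finger_force: 0.0
```

Call:
servo_tool(
  motion=[
    [[0, 0, -0.08, 0, 0, 0, 0.2], [0, 0, -0.16, 0, 0, 0, 0.2], [0, 0, -0.22, 0, 0, 0, 0.2], [0, 0, -0.26, 0, 0, 0, 0.2], [0, 0, -0.3, 0, 0, 0, 0.2], [0, 0, -0.33, 0, 0, 0, 0.2], [0, 0, -0.36, 0, 0, 0, 0.2], [0, 0, -0.363, 0, 0, 0, 0.2], [0, 0, -0.363, 0, 0, 0, 0.2]],
  ],
)

```text
clock: 3.1
eef_pos: [450.2, 271.2, 24.4]
eef_rot: [-3.142, 0.0, 1.333]
wrist_force: [0.5, -0.1, -0.8]
finger_gap: 74.9
finger_force: 0.0
```

Both fingers are down around the jar without contact, so I'll close gently.

Call:
servo_tool(
  motion=[
    [[0, 0, 0, 0, 0, 0, 0.35], [0, 0, 0, 0, 0, 0, 0.42], [0, 0, 0, 0, 0, 0, 0.46], [0, 0, 0, 0, 0, 0, 0.5], [0, 0, 0, 0, 0, 0, 0.55], [0, 0, 0, 0, 0, 0, 0.6], [0, 0, 0, 0, 0, 0, 0.6], [0, 0, 0, 0, 0, 0, 0.6]],
  ],
  newtons=14,
)

```text
clock: 3.9
eef_pos: [450.0, 272.8, 24.4]
eef_rot: [3.141, -0.0, 1.335]
wrist_force: [0.2, -1.8, 5.9]
finger_gap: 49.2
finger_force: 14.0
```

Call:
servo_tool(
  motion=[
    [[0, 0, 0.02, 0, 0, 0, 0.6], [0, 0, 0.06, 0, 0, 0, 0.6], [0, 0, 0.12, 0, 0, 0, 0.6], [0, 0, 0.18, 0, 0, 0, 0.6], [0, 0, 0.2, 0, 0, 0, 0.6], [0, 0, 0.2, 0, 0, 0, 0.6]],
  ],
)

```text
clock: 4.5
eef_pos: [450.0, 272.9, 124.9]
eef_rot: [3.14, -0.001, 1.335]
wrist_force: [-0.2, 0.8, -2.7]
finger_gap: 49.5
finger_force: 14.0
```

Call:
servo_tool(
  motion=[
    [[0.012, -0.035, 0, 0, 0, 0, 0.6], [0.035, -0.105, 0, 0, 0, 0, 0.6], [0.06, -0.18, 0, 0, 0, 0, 0.6], [0.088, -0.263, 0, 0, 0, 0, 0.6], [0.117, -0.35, 0, 0, 0, 0, 0.6], [0.147, -0.438, 0, 0, 0, 0, 0.6], [0.176, -0.526, 0, 0, 0, 0, 0.6], [0.205, -0.613, 0, 0, 0, 0, 0.6], [0.227, -0.678, 0, 0, 0, 0, 0.6], [0.235, -0.701, 0, 0, 0, 0, 0.6]],
  ],
)

```text
clock: 5.5
eef_pos: [566.9, -80.6, 121.7]
eef_rot: [-3.139, 0.0, 1.332]
wrist_force: [0.3, 0.6, -2.6]
finger_gap: 49.4
finger_force: 14.0
```

Call:
servo_tool(
  motion=[
    [[0, 0, 0, 0, 0, 0, 0.6], [0, 0, 0, 0, 0, 0, 0.6]],
  ],
)

```text
clock: 5.7
eef_pos: [566.6, -76.8, 122.9]
eef_rot: [-3.14, -0.0, 1.335]
wrist_force: [0.1, 0.4, -1.3]
finger_gap: 49.3
finger_force: 14.0
```

```bash
python3 - <<'E'
from h import *
s=cam('scene'); t=cam('top')
a=cv2.resize(cv2.cvtColor(s['frame'],cv2.COLOR_RGB2BGR)[140:260,150:290],None,fx=4,fy=4,interpolation=cv2.INTER_CUBIC)
cv2.imwrite('pics/hover.png',a); st=manip.read_state(); print(st['eef_pos'],st['eef_rot'])
M=np.array(s['cam_to_world'])
def proj(p):
    q=M[:3,:3].T@(np.array(p)-M[:3,3]); return q[:2]/q[2]*s['f']+[s['cx'],s['cy']]
for p in ([567.3,-77.6,100],[567.3,-77.6,6]): print((proj(p)-[150,140])*4)
E
```

```text
[566.76751391 -76.39135547 123.55796532] [-3.14078537e+00 -1.48813262e-04  1.33631189e+00]
[334.75076199 278.13852019]
[347.06906184 369.12870492]
```

View pics/hover.png

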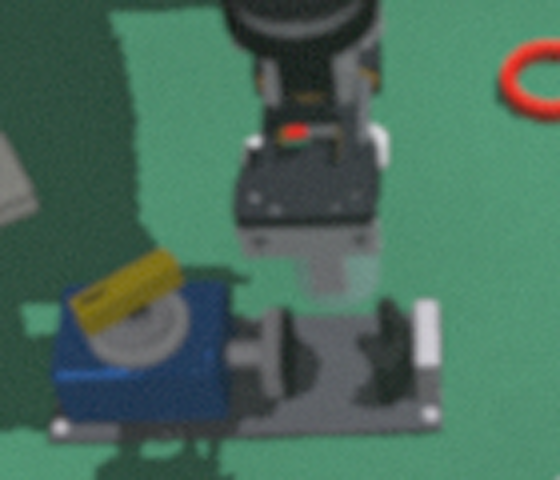

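The picture shows the jar held upright above the gap, spanning about px 300-380, which is about 2 mm towards the V. I'll nudge it back and lower it.

Call:
servo_tool(
  motion=[
    [[0, -0.005, -0.03, 0, 0, 0, 0.6], [0, -0.005, -0.07, 0, 0, 0, 0.6], [0, -0.005, -0.11, 0, 0, 0, 0.6], [0, -0.005, -0.14, 0, 0, 0, 0.6], [0, -0.005, -0.16, 0, 0, 0, 0.6], [0, -0.005, -0.172, 0, 0, 0, 0.6], [0, -0.005, -0.179, 0, 0, 0, 0.6], [0, -0.005, -0.182, 0, 0, 0, 0.6], [0, -0.005, -0.184, 0, 0, 0, 0.6], [0, -0.005, -0.184, 0, 0, 0, 0.6]],
  ],
)

```text
clock: 6.8
eef_pos: [567.3, -80.4, 32.3]
eef_rot: [3.141, -0.0, 1.335]
wrist_force: [-1.0, -0.4, -2.0]
finger_gap: 49.5
finger_force: 14.0
```

Call:
servo_tool(
  motion=[
    [[0, 0, -0.001, 0, 0, 0, 0.6], [0, 0, -0.002, 0, 0, 0, 0.6], [0, 0, -0.002, 0, 0, 0, 0.6]],
  ],
)

```text
clock: 7.1
eef_pos: [567.2, -80.3, 31.0]
eef_rot: [3.142, -0.0, 1.335]
wrist_force: [-0.7, -0.5, -2.0]
finger_gap: 49.8
finger_force: 14.0
```

Call:
servo_tool(
  motion=[
    [[0, 0, -0.001, 0, 0, 0, 0.6], [0, 0, -0.002, 0, 0, 0, 0.6], [0, 0, -0.002, 0, 0, 0, 0.6]],
  ],
)

```text
clock: 7.4
eef_pos: [567.2, -80.4, 30.4]
eef_rot: [3.141, 0.0, 1.335]
wrist_force: [-2.5, 0.3, 4.6]
finger_gap: 49.6
finger_force: 14.0
```

The jar has touched the plate, so I'll release it gently.

Call:
servo_tool(
  motion=[
    [[0, 0, 0, 0, 0, 0, 0.45], [0, 0, 0, 0, 0, 0, 0.4], [0, 0, 0, 0, 0, 0, 0.35], [0, 0, 0, 0, 0, 0, 0.25], [0, 0, 0, 0, 0, 0, 0.2], [0, 0, 0, 0, 0, 0, 0.2]],
  ],
)

```text
clock: 8.0
eef_pos: [567.2, -80.3, 29.9]
eef_rot: [3.142, -0.0, 1.335]
wrist_force: [0.1, 0.1, -0.8]
finger_gap: 75.2
finger_force: 0.0
```

Call:
servo_tool(
  motion=[
    [[0, 0, 0.03, 0, 0, 0, 0.2], [0, 0, 0.08, 0, 0, 0, 0.2], [0, 0, 0.15, 0, 0, 0, 0.2], [0, 0, 0.22, 0, 0, 0, 0.2], [0, 0, 0.26, 0, 0, 0, 0.2], [0, 0, 0.26, 0, 0, 0, 0.2]],
  ],
)

```text
clock: 8.6
eef_pos: [568.4, -80.5, 164.0]
eef_rot: [3.136, -0.0, 1.335]
wrist_force: [-0.2, 0.0, -0.5]
finger_gap: 75.2
finger_force: 0.0
```

Call:
servo_tool(
  motion=[
    [[-0.054, -0.228, 0, 0, 0, 0.202, 0.4], [-0.054, -0.228, 0, 0, 0, 0.202, 0.4], [-0.054, -0.228, 0, 0, 0, 0.202, 0.4], [-0.054, -0.228, 0, 0, 0, 0.202, 0.4], [-0.054, -0.228, 0, 0, 0, 0.202, 0.4], [-0.054, -0.228, 0, 0, 0, 0.202, 0.4], [-0.054, -0.228, 0, 0, 0, 0.202, 0.4]],
  ],
)

```text
clock: 9.3
eef_pos: [540.0, -194.2, 159.5]
eef_rot: [-3.141, -0.001, 1.968]
wrist_force: [0.1, 0.8, 0.6]
finger_gap: 56.4
finger_force: 0.0
```

```bash
python3 - <<'E'
from h import *
s=cam('scene')
a=cv2.resize(cv2.cvtColor(s['frame'],cv2.COLOR_RGB2BGR)[140:260,150:290],None,fx=4,fy=4,interpolation=cv2.INTER_CUBIC)
cv2.imwrite('pics/placed.png',a); st=manip.read_state(); print(st['eef_pos'],st['eef_rot'])
P=pts(s)[170:250,190:280].reshape(-1,3); q=P[(abs(P[:,2]-96)<4)&(abs(P[:,0]-568)<45)&(abs(P[:,1]+78)<45)]; print(len(q),q.mean(0),(q.min(0)+q.max(0))/2,np.ptp(q,0))
y=np.array([.2334,.9724]);x=np.array([y[1],-y[0]]); d=(q.min(0)+q.max(0))[:2]/2-[567.2,-77.6]; print(d@x,d@y)
E
```

```text
[ 540.03666457 -194.115319    159.58441557] [-3.14117160e+00 -4.48433595e-04  1.96779182e+00]
242 [568.83678468 -79.18470805  97.24262244] [567.92197975 -78.79841492  96.0341283 ] [44.96713072 43.72553605  7.82286217]
0.9817631460124476 -0.9968285924565407
```

View pics/placed.png

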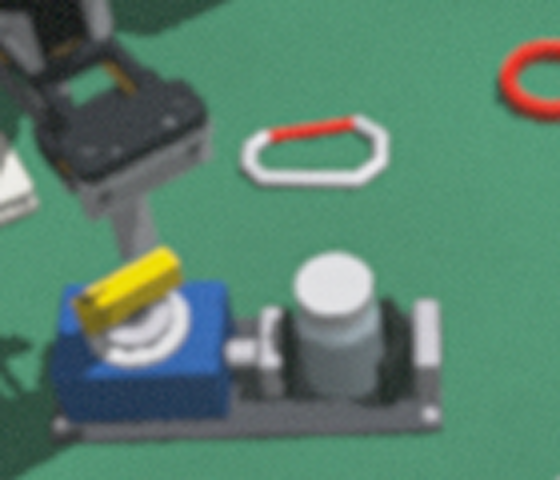

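The jar stands upright, about 1 mm off the seat on each axis, with the lid top at 96 mm as expected. Next I'll lower onto the handle and grip it.

Call:
servo_tool(
  motion=[
    [[0, 0, -0.06, 0, 0, 0, 0.4], [0, 0, -0.12, 0, 0, 0, 0.4], [0, 0, -0.15, 0, 0, 0, 0.4], [0, 0, -0.164, 0, 0, 0, 0.4], [0, 0, -0.166, 0, 0, 0, 0.4], [0, 0, -0.166, 0, 0, 0, 0.4]],
  ],
)

```text
clock: 9.95
eef_pos: [540.7, -194.5, 77.9]
eef_rot: [3.141, 0.001, 1.969]
wrist_force: [0.3, 0.0, -0.2]
finger_gap: 56.3
finger_force: 0.0
```

Call:
servo_tool(
  motion=[
    [[0, 0, 0, 0, 0, 0, 0.6], [0, 0, 0, 0, 0, 0, 0.75], [0, 0, 0, 0, 0, 0, 0.85], [0, 0, 0, 0, 0, 0, 0.95], [0, 0, 0, 0, 0, 0, 0.95], [0, 0, 0, 0, 0, 0, 0.95], [0, 0, 0, 0, 0, 0, 0.95]],
  ],
  newtons=45,
)

```text
clock: 10.65
eef_pos: [540.1, -194.4, 77.1]
eef_rot: [-3.141, 0.0, 1.969]
wrist_force: [-2.5, -0.4, 2.5]
finger_gap: 18.7
finger_force: 45.0
```

```bash
cat > m.py <<'E'
from cell import manip
s=manip.read_state(); print(s['clock'],'yaw %.3f'%s['eef_rot'][2],'M',s['moment'].round(3),'F',s['wrist_force'].round(1),'j6 %.2f'%s['joints'][5],'gap %.1f'%s['finger_gap'],s['eef_pos'].round(1))
E
python3 m.py
```

```text
10.65 yaw 1.969 M [-0.231  0.336  0.034] F [-2.5 -0.4  2.5] j6 -0.81 gap 18.7 [ 540.1 -194.4   77.1]
```

Call:
servo_tool(
  motion=[
    [[0, 0, 0, 0, 0, -0.02, 0.95], [0, 0, 0, 0, 0, -0.04, 0.95], [0, 0, 0, 0, 0, -0.06, 0.95], [0, 0, 0, 0, 0, -0.08, 0.95], [0, 0, 0, 0, 0, -0.1, 0.95]],
  ],
)

```text
clock: 11.15
eef_pos: [540.4, -194.4, 77.1]
eef_rot: [3.141, 0.0, 1.653]
wrist_force: [1.2, 0.5, 1.6]
finger_gap: 18.3
finger_force: 45.0
```

```bash
python3 m.py
```

```text
11.15 yaw 1.653 M [-0.068 -0.266  0.088] F [1.2 0.5 1.6] j6 -0.49 gap 18.3 [ 540.4 -194.4   77.1]
```

Call:
servo_tool(
  motion=[
    [[0, 0, 0, 0, 0, -0.02, 0.95], [0, 0, 0, 0, 0, -0.04, 0.95], [0, 0, 0, 0, 0, -0.06, 0.95], [0, 0, 0, 0, 0, -0.08, 0.95]],
  ],
)

```text
clock: 11.55
eef_pos: [540.7, -194.4, 77.1]
eef_rot: [3.14, 0.0, 1.402]
wrist_force: [3.5, 0.3, -0.1]
finger_gap: 18.8
finger_force: 45.0
```

```bash
python3 m.py && python3 - <<'E'
from h import *
for n in('scene','top'):
    s=cam(n); P=pts(s).reshape(-1,3); g=np.array([540.2,-194.5]); y=np.array([.2334,.9724]);x=np.array([y[1],-y[0]])
    Y=(P[:,:2]-g)@y-60; X=(P[:,:2]-g)@x; m=(abs(P[:,2]-46)<4)&(abs(X)<25)&(Y>0)&(Y<50); print(n,m.sum(),np.percentile(Y[m],[2,50,98]) if m.sum() else 0)
    if n=='scene':
        m=cv2.inRange(cv2.cvtColor(s['frame'],cv2.COLOR_RGB2HSV),(20,120,80),(35,255,255))[190:235,155:215]; print('yellow px',(m>0).sum())
        a=cv2.resize(cv2.cvtColor(s['frame'],cv2.COLOR_RGB2BGR)[140:260,150:290],None,fx=4,fy=4,interpolation=cv2.INTER_CUBIC); cv2.imwrite('pics/turn.png',a)
E
python3 m.py
```

```text
11.55 yaw 1.402 M [-0.148 -0.772  0.118] F [ 3.5  0.3 -0.1] j6 -0.24 gap 18.8 [ 540.7 -194.4   77.1]
scene 121 [15.66750966 24.86013001 46.26182197]
yellow px 71
top 150 [16.50627212 25.07349549 33.70792849]
11.65 yaw 1.403 M [-0.121 -0.823  0.063] F [ 3.1 -0.6 -0.6] j6 -0.24 gap 18.6 [ 540.7 -194.4   77.1]
```

View pics/turn.png

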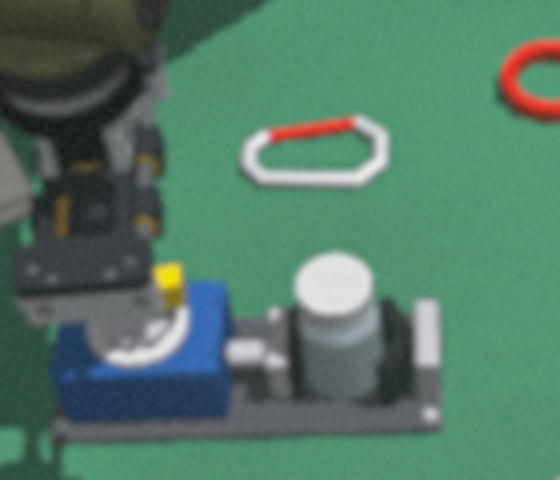

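The handle turns with the tool. The jaw has moved about 4.5 mm, so the play was about 0.2 rad and roughly 0.6 rad remains before the clutch slips. I'll go on 0.35 rad, then take small steps.

Call:
servo_tool(
  motion=[
    [[0, 0, 0, 0, 0, -0.02, 0.95], [0, 0, 0, 0, 0, -0.04, 0.95], [0, 0, 0, 0, 0, -0.06, 0.95], [0, 0, 0, 0, 0, -0.08, 0.95], [0, 0, 0, 0, 0, -0.1, 0.95], [0, 0, 0, 0, 0, -0.11, 0.95]],
  ],
)

```text
clock: 12.25
eef_pos: [541.1, -194.6, 77.1]
eef_rot: [3.139, -0.0, 1.058]
wrist_force: [6.8, -1.2, -2.4]
finger_gap: 18.4
finger_force: 45.0
```

```bash
cat >> m.py <<'E'
import sys
if len(sys.argv)>1:
    from h import *
    s=cam('top'); P=pts(s).reshape(-1,3); g=np.array([540.2,-194.5]); y=np.array([.2334,.9724]);x=np.array([y[1],-y[0]])
    Y=(P[:,:2]-g)@y-60; X=(P[:,:2]-g)@x; m=(abs(P[:,2]-46)<4)&(abs(X)<25)&(Y>0)&(Y<50); print('jaw',m.sum(),np.percentile(Y[m],[2,50,98]))
    m=(abs(P[:,2]-96)<5)&(abs(X)<35)&(Y>30)&(Y<95); print('lid',m.sum(),np.percentile(X[m],[1,99]).mean(),np.percentile(Y[m],[1,99]).mean()-60)
E
python3 m.py 1
```

```text
12.25 yaw 1.058 M [-0.463 -1.513  0.182] F [ 6.8 -1.2 -2.4] j6 0.10 gap 18.4 [ 541.1 -194.6   77.1]
jaw 138 [20.05910625 28.76164881 37.55444158]
lid 337 -2.125639724919983 2.722655264789374
```

Call:
servo_tool(
  motion=[
    [[0.002, 0, 0, 0, 0, -0.016, 0.95], [0.002, 0, 0, 0, 0, -0.032, 0.95], [0.002, 0, 0, 0, 0, -0.048, 0.95]],
  ],
)

```text
clock: 12.6
eef_pos: [541.5, -194.6, 77.1]
eef_rot: [3.14, -0.0, 0.908]
wrist_force: [3.2, -2.3, 0.4]
finger_gap: 18.7
finger_force: 45.0
```

```bash
python3 m.py
```

```text
12.6 yaw 0.908 M [-0.52  -0.689  0.182] F [ 3.2 -2.3  0.4] j6 0.25 gap 18.7 [ 541.5 -194.6   77.1]
```

Call:
servo_tool(
  motion=[
    [[0, 0, 0, 0, 0, -0.012, 0.95], [0, 0, 0, 0, 0, -0.024, 0.95]],
  ],
)

```text
clock: 12.8
eef_pos: [541.6, -194.7, 77.1]
eef_rot: [3.14, -0.0, 0.833]
wrist_force: [4.0, -3.2, -0.2]
finger_gap: 18.8
finger_force: 45.0
```

```bash
python3 m.py
```

```text
12.8 yaw 0.833 M [-0.658 -0.77   0.151] F [ 4.  -3.2 -0.2] j6 0.33 gap 18.8 [ 541.6 -194.7   77.1]
```

Call:
servo_tool(
  motion=[
    [[0, -0.001, 0, 0, 0, -0.012, 0.95], [0, -0.001, 0, 0, 0, -0.024, 0.95]],
  ],
)

```text
clock: 13.0
eef_pos: [541.6, -195.0, 77.1]
eef_rot: [3.141, -0.001, 0.758]
wrist_force: [3.5, -1.6, -0.6]
finger_gap: 18.8
finger_force: 45.0
```

```bash
python3 m.py 1
```

```text
13.0 yaw 0.758 M [-0.255 -0.784  0.322] F [ 3.5 -1.6 -0.6] j6 0.40 gap 18.8 [ 541.6 -195.    77.1]
jaw 146 [23.84665299 32.46447168 40.94264795]
lid 336 -1.9986994008479968 6.104680298546768
```

The torque has jumped from about 0.16 to 0.32 N·m, so the jar is pinched or the clutch is slipping. One more small step will confirm which.

Call:
servo_tool(
  motion=[
    [[0, 0, 0, 0, 0, -0.012, 0.95], [0, 0, 0, 0, 0, -0.024, 0.95]],
  ],
)

```text
clock: 13.25
eef_pos: [541.7, -195.0, 77.1]
eef_rot: [3.14, -0.001, 0.683]
wrist_force: [5.0, -0.9, -1.5]
finger_gap: 18.5
finger_force: 45.0
```

```bash
python3 m.py
```

```text
13.25 yaw 0.683 M [-0.445 -0.917  0.3  ] F [ 5.  -0.9 -1.5] j6 0.48 gap 18.5 [ 541.7 -195.    77.1]
```

Call:
servo_tool(
  motion=[
    [[0, 0, 0, 0, 0, -0.008, 0.95], [0, 0, 0, 0, 0, -0.016, 0.95]],
  ],
)

```text
clock: 13.45
eef_pos: [541.7, -195.1, 77.1]
eef_rot: [3.14, -0.001, 0.632]
wrist_force: [4.7, -1.8, -1.7]
finger_gap: 18.5
finger_force: 45.0
```

```bash
python3 m.py 1; python3 m.py
```

```text
13.45 yaw 0.632 M [-0.589 -1.122  0.326] F [ 4.7 -1.8 -1.7] j6 0.53 gap 18.5 [ 541.7 -195.1   77.1]
jaw 146 [23.83913003 32.22321157 41.00491019]
lid 335 -1.9391899800745271 5.936722167849837
13.5 yaw 0.631 M [-0.531 -1.078  0.246] F [ 4.6 -2.3 -1.7] j6 0.53 gap 18.7 [ 541.7 -195.1   77.1]
```

The torque stays at about 0.31 N·m over 0.13 rad and the jaw hasn't moved, so the clutch is slipping. I'll stop here, let go and retreat.

Call:
servo_tool(
  motion=[
    [[0, 0, 0, 0, 0, 0, 0.95], [0, 0, 0, 0, 0, 0, 0.95], [0, 0, 0, 0, 0, 0, 0.7], [0, 0, 0, 0, 0, 0, 0.5], [0, 0, 0, 0, 0, 0, 0.5], [0, 0, 0, 0, 0, 0, 0.5]],
  ],
)

```text
clock: 14.1
eef_pos: [540.9, -194.8, 76.8]
eef_rot: [-3.141, 0.0, 0.631]
wrist_force: [-0.7, 0.1, 0.4]
finger_gap: 45.7
finger_force: 0.0
```

Call:
servo_tool(
  motion=[
    [[0, 0, 0.04, 0, 0, 0, 0.5], [0, 0, 0.1, 0, 0, 0, 0.5], [0, 0, 0.18, 0, 0, 0, 0.5], [0, 0, 0.26, 0, 0, 0, 0.5], [0, -0.1, 0.3, 0, 0, 0, 0.5], [0, -0.2, 0.3, 0, 0, 0, 0.5], [0, -0.2, 0.3, 0, 0, 0, 0.5], [0, -0.2, 0.3, 0, 0, 0, 0.5]],
  ],
)

```text
clock: 14.9
eef_pos: [540.7, -295.6, 226.3]
eef_rot: [-3.14, 0.0, 0.629]
wrist_force: [0.0, 0.3, -1.1]
finger_gap: 47.0
finger_force: 0.0
```

```bash
python3 m.py 1; python3 - <<'E'
from h import *
s=cam('scene')
cv2.imwrite('pics/end.png',cv2.resize(cv2.cvtColor(s['frame'],cv2.COLOR_RGB2BGR)[140:260,150:290],None,fx=4,fy=4,interpolation=cv2.INTER_CUBIC))
E
```

```text
14.9 yaw 0.629 M [0.017 0.005 0.038] F [ 0.   0.3 -1.1] j6 0.38 gap 47.0 [ 540.7 -295.6  226.3]
jaw 143 [23.75515439 32.36462897 41.05849329]
lid 338 -1.8290465952796282 6.142550011576475
```

View pics/end.png

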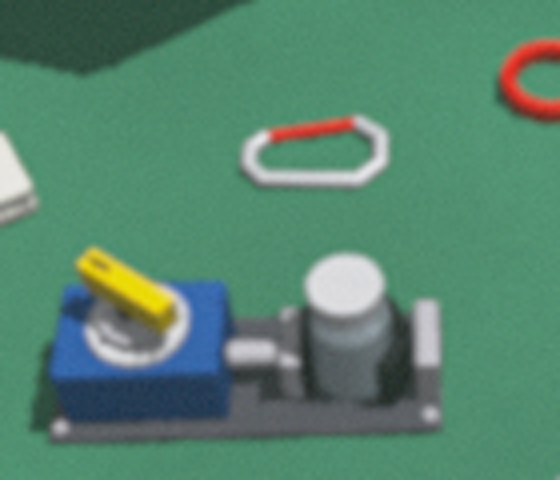

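The jar stands upright, pinched against the V. The jaw face is at 41 mm and hasn't moved since I let go, and the arm is clear. I'm handing in.

```bash
python3 -c "
from cell import manip
print(manip.sign_off())"
```

```text
the job is handed in; nothing more can be done
None
```

The clear jar stands upright in the clamp, pinched against the V rest; I stopped turning about 0.15 rad into the clutch slip, let go and handed the job in at about 15 s, with no verdict returned.

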